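# Unhook the long battery pack from its charger

### The job

Two battery packs stand in their bench chargers. Take the longer pack out of its charger: raise its front end so that it tips back and clears the front kerb, draw it forward so that its rear tongue comes out from under the lip, and set it down upright on its base in the middle of the steel tray. Leave the shorter pack in its charger.

Things in the scene. Friction and masses are not known exactly. Their poses are not given: they have to be found in the camera images.
- long_pack: The longer pack, a grey block (all sizes in mm) 100 long (x) x 40 wide (y) x 48 high, 0.15-0.31 kg. Origin: centre of the block's underside; x points to its rear, where a dark tongue 24 wide (3.5 to 8 above the underside) sticks out 16. Grip across the width, over 12 above the underside. To free it: raise the front about 20 (0.2 rad about the lower rear edge), draw it 20-30 to -x, then lift.
- long_cradle: Its black charger, fixed (mm), 136 x 62. Origin on the bench under the seated pack's origin; same axes as the pack; z up. Seat 14 above the bench. Over the seat: front kerb 10 high, inner face at x = -52; side cheeks 7 high, 46 apart inside; at the rear a lip over the tongue from x = +56, underside 12 and top 17 high, wall behind it at x = +69. The pack cannot be lifted or slid out level.
- tray: Shallow open steel tray, fixed to the bench, 200 (x) x 160 (y) mm outside, walls 4 mm thick and 12 mm high; its inner floor is 4 mm above the bench. Origin on the bench under the tray's centre, z up.
- short_pack: The shorter battery pack, like the longer one but 66 mm long, standing in its own shorter charger, to be left alone. Origin: centre of the block's underside; x to the rear.

How it is judged (in metres and radians):
On the way:
1. the longer pack is tipped (by more than 0.06 rad) while its tongue is still under the charger's lip (angle between long_pack's own z axis and vertical above 0.06 rad and x of long_pack in the frame of long_cradle above -0.01 m and z of long_pack in the frame of long_cradle below 0.04 m), for 0.05 s.
At the end, for the whole second after the job is handed in: The longer pack stands upright (within 0.1 rad) on the tray's floor, at rest, its origin within 35 mm of the tray's centre seen from above; the shorter pack is within 20 mm of where it was, in its charger (horizontal distance between long_pack and tray below 0.035 m and z of long_pack in the frame of tray below 0.01 m and angle between long_pack's own z axis and vertical below 0.1 rad and linear speed of long_pack below 0.02 m/s and distance of short_pack from where it was at the start of the episode below 0.02 m); the robot touches nothing.
It fails at once if the shorter pack is moved by more than 20 mm (distance of short_pack from where it was at the start of the episode above 0.02 m).
It also fails if it takes over 38 s, if anything falls off the work surface, if the arm or the gripper's body presses on something with over 40 N, if the wrist force passes 120 N, or if a joint passes its speed limit or range.

### The arm

A 6-joint arm with a two-finger parallel gripper is mounted at the origin on a cart in front of the work surface, level with it; the furniture and walls round the work are solid. World frame = base frame: x ahead of the robot, y to its left, z up, the work surface at z = 0. Lengths are in m, angles in degrees, forces in N, time in s.
With the tool pointing down it reaches from about 0.275 to 1 m from the base axis. Payload 8.4 kg.
Tool frame: the origin (TCP) lies midway between the tips of the shut fingers; the grasp point (between the pads) lies grasp_offset behind it (grasp_offset is the distance from the TCP to the grasp point, in m); z points along the fingers, y is the line along which they close (so a half turn about z gives the same grasp; the last joint's range is limited). The gripper opens to 85 mm and grips with 20 to 120 N. Pads are 22 mm wide; open, the fingers measure 114 mm over their backs; the gripper's body (76 mm by 85 mm) begins 54 mm behind the grasp point. The pads swing forward as they close: fully open they stand 13 mm farther back than shut.
Start: joints at [74.519, 20.225, 93.587, -0, 66.188, -0.138], TCP at [0.165, 0.603, 0.231] pointing down, gripper open.
Joint ranges: [-150.9, 150.9], [-52.94, 120.26], [3.33, 152.33], [-74.26, 254.26], [0, 154.13], [-172.89, 172.89]. Speed limits (degrees/s): [127.2, 127.2, 159.86, 180, 180, 180].

### API

Orientations are given as [roll, pitch, yaw] about the fixed x, y, z axes, in that order (R = Rz(yaw) Ry(pitch) Rx(roll)).
In Python, from rig import * gives the robot as it stands.
- The arm moves only by the shell command python3 -m crank 'ROWS' [FORCE]. ROWS is JSON, one flat list of numbers, 5 for each row, row after row: the opening, from 0 (shut) to 1 (fully open), then the shift along the tool's x, y, z normalised to -1 to 1, where 1 is 50 cm, then the turn about the tool's z normalised to -1 to 1, where 1 is 2 pi rad. A call has 1 to 20 rows; each row is the pose to reach, as a shift and turn from the pose commanded when the call began, along the tool's axes at that moment, turning the shorter way round; what a row does not reach only later rows make up. A row lasts 1/8 s, in which the tool goes at most 62.5 mm and 10.7 degrees, less where a joint would pass 70% of its speed; a pose out of reach is approached as far as the arm can. A call with a number of a shift or a turn outside -1 to 1 is refused whole. A call with a gripper value outside its range is refused whole. The fingers move at their own pace and stop on an object; FORCE is the grip in N (left out, the last holds). Time passes only in rows, so rows that repeat a pose let the fingers close. It gives the time, the measured TCP pose, the force, the opening and the grip force at its end, in the units of the state.
- get_state(): the state, without advancing time (a new reading comes with each control period).
- read_camera(name): name is "side" or "top" or "wrist"; returns (picture, depth): 420x560x3 uint8, red, green, blue; 420x560 float32, m along the optical axis (not along the pixel's ray), 0 where there is no reading.
- camera_params(name): a dict with "mtx" (3x3 intrinsics, pixels), "eye" and "orientation" of the camera in the world; the wrist camera has in their place "hand_eye" (4x4, takes a point from camera to tool coordinates, whose origin is the TCP and whose axes are the flange's). Camera axes: x right, y down, z forward; pixel columns grow to the right and rows downward; lengths in m; the calibration is good to about 2 mm. A picture is of the moment at which its call begins: read the wrist's pose just before it. camera_params takes no time and is no camera call.
- close_job(): hands the job in; it is judged then, once.
The state is a dict: "clock": time; "q": joint angles; "joint_velocities": joint speeds; "effort": joint torques, N m; "tool_pos": TCP position; "ee_rot": TCP orientation; "ft_force": force on the tool from outside, world axes, zero at the start; "moment": the same for the moment, N m; "gripper_width": opening from 0.0 (shut) to 1.0 (fully open); "finger_force": force on a finger pad.
Only numpy, scipy, OpenCV 4.12 (cv2) and the standard library are available. Lean on these libraries where they do the work, as an engineer would, in place of code of your own. Each camera call takes 0.05 s, during which the arm holds its last target. There are 200 camera calls.

## Working session

There is one attempt and no reset: what is moved stays moved. The work goes in short steps, Python scripts to look and compute and a shell command to move; the robot and the scene stay as the last step left them, time stands still between calls to the robot, and variables do not carry over. Pictures are saved under pics/ and viewed, at most 10 in all, crops included, and the job is handed in when it is done.

```bash
ls; mkdir -p pics; cat > h.py <<'E'
from rig import *
import numpy as np, cv2
from scipy.spatial.transform import Rotation as R
E
python3 - <<'E'
from h import *
s=get_state(); print(s); 
try: print(grasp_offset)
except Exception as e: print(e)
for n in("side","top","wrist"):
    p=camera_params(n); print(n,p)
for n in ("top","side"):
    im,d=read_camera(n); cv2.imwrite(f"pics/{n}0.png",im[:,:,::-1]); np.save(f"{n}0.npy",d)
E
```

```text
pics
{'clock': 0.0, 'q': array([ 7.45191308e+01,  2.02619872e+01,  9.36296887e+01,  9.62540215e-05,
        6.61872021e+01, -1.38752542e-01]), 'joint_velocities': array([ 0.0567224 ,  0.02855445, -0.03314909, -0.07551365, -0.05259   ,
       -0.05962908]), 'effort': array([-3.36449353e-03, -6.05265999e+01, -3.42053461e+01, -3.33447197e-04,
        9.51731927e-03,  3.37526679e-06]), 'tool_pos': array([0.16524884, 0.6022633 , 0.23056255]), 'ee_rot': array([-1.79921122e+02, -2.79023758e-04,  1.64657844e+02]), 'ft_force': array([-0.11856921,  1.1492681 ,  0.21848   ]), 'moment': array([ 0.03175878, -0.006217  , -0.01778716]), 'finger_force': 0.0, 'gripper_width': 0.9979105623567895}
0.0187
side {'mtx': array([[451.90534637,   0.        , 282.45075262],
       [  0.        , 451.90534637, 210.6022048 ],
       [  0.        ,   0.        ,   1.        ]]), 'eye': array([ 0.06832744, -0.01241583,  0.76015696]), 'orientation': array([-1.44355186e+02,  2.28855307e-02, -8.85061079e+01])}
top {'mtx': array([[438.90200749,   0.        , 276.58441274],
       [  0.        , 438.90200749, 207.32596107],
       [  0.        ,   0.        ,   1.        ]]), 'eye': array([ 0.40795819, -0.01954882,  0.93088439]), 'orientation': array([-171.0047549 ,    1.87907471,  -90.30578189])}
wrist {'mtx': array([[372.54499714,   0.        , 276.06318507],
       [  0.        , 372.54499714, 213.38786891],
       [  0.        ,   0.        ,   1.        ]]), 'hand_eye': array([[-4.49062505e-04, -9.57255093e-01, -2.89244679e-01,
         7.32293682e-02],
       [ 9.99999663e-01, -2.31110721e-04, -7.87673744e-04,
        -1.73379886e-04],
       [ 6.87157157e-04, -2.89244935e-01,  9.57254875e-01,
        -1.42911876e-01],
       [ 0.00000000e+00,  0.00000000e+00,  0.00000000e+00,
         1.00000000e+00]])}
```

View pics/top0.png

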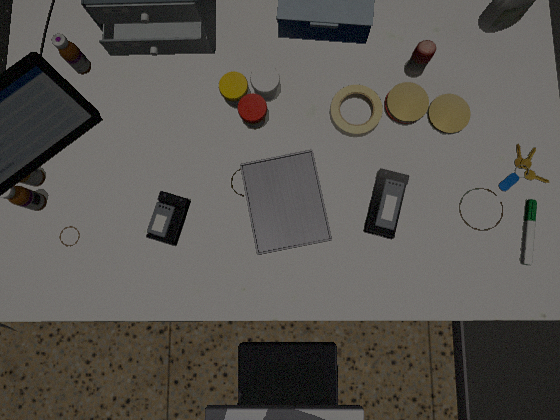

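View pics/side0.png

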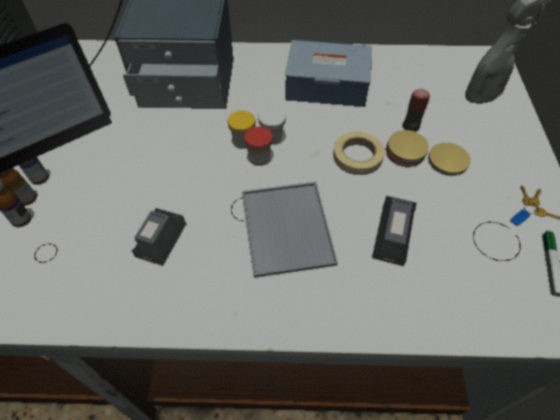

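The top view shows the long pack and charger at about (387,203), the tray at (286,201) and the short pack at (168,218). Side shows the same things at (396,229), (289,228) and (159,236). I'll enlarge the long charger in both views.

```bash
python3 - <<'E'
from h import *
a=cv2.imread("pics/top0.png")[160:245,350:425]; b=cv2.imread("pics/side0.png")[190:270,360:430]
f=lambda i,k:cv2.convertScaleAbs(cv2.resize(i,(i.shape[1]*k,i.shape[0]*k),interpolation=cv2.INTER_CUBIC),alpha=2.2)
A=f(a,5);B=f(b,5);h=max(A.shape[0],B.shape[0])
o=np.zeros((h,A.shape[1]+B.shape[1]+10,3),np.uint8);o[:A.shape[0],:A.shape[1]]=A;o[:B.shape[0],A.shape[1]+10:]=B
print(o.shape);cv2.imwrite("pics/crop1.png",o)
E
```

```text
(425, 735, 3)
```

View pics/crop1.png

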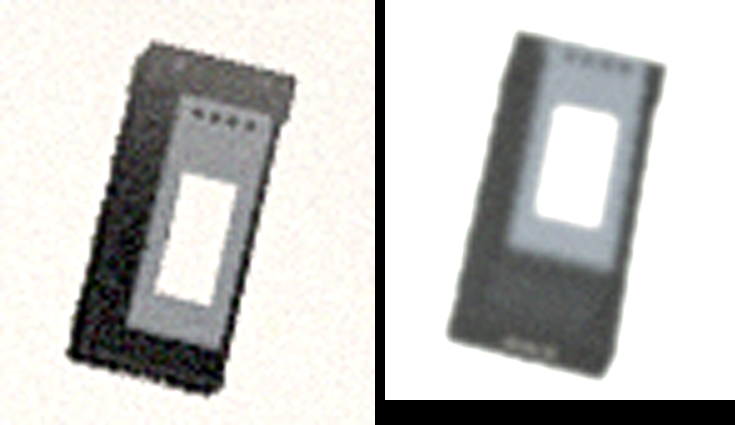

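Crop, top view: pack top corners at rear (183,95) and (278,118), front (130,325) and (220,347). Side view: rear (548,38) and (645,65), front (508,248) and (612,270). The lip plate is at the far (+x) end, so the front faces the robot.

```bash
cat >> h.py <<'E'
def cam(n,s=None):
    p=camera_params(n)
    if n=="wrist":
        s=s or get_state(); T=np.eye(4);T[:3,:3]=R.from_euler('xyz',s['ee_rot'],degrees=True).as_matrix();T[:3,3]=s['tool_pos'];T=T@p['hand_eye']
    else:
        T=np.eye(4);T[:3,:3]=R.from_euler('xyz',p['orientation'],degrees=True).as_matrix();T[:3,3]=p['eye']
    return p['mtx'],T
def P(K,T): return K@np.linalg.inv(T)[:3]
def tri(c1,c2,a,b):
    X=cv2.triangulatePoints(P(*c1),P(*c2),np.float64(a).T,np.float64(b).T);return (X[:3]/X[3]).T
def onplane(c,uv,z):
    K,T=c;r=(T[:3,:3]@np.linalg.inv(K)@np.c_[np.float64(uv),np.ones(len(uv))].T).T
    return T[:3,3]+r*((z-T[2,3])/r[:,2])[:,None]
E
python3 - <<'E'
from h import *
np.set_printoptions(precision=4,suppress=True)
t,s=cam("top"),cam("side")
a=np.array([[183,95],[278,118],[220,347],[130,325]])/5+[350,160]
b=(np.array([[548,38],[645,65],[612,270],[508,248]])-[385,0])/5+[360,190]
X=tri(t,s,a,b);print(X,X.mean(0))
for c,q in((t,a),(s,b)):
    Y=onplane(c,q,.062);m=Y.mean(0);d=Y[0]+Y[1]-Y[2]-Y[3];print(m,np.degrees(np.arctan2(d[1],d[0])),np.linalg.norm(d)/2)
ta=[[241,163],[312,151],[330,240],[258,254]];sa=[[244,191],[316,184],[334,264],[257,273]]
print(tri(t,s,ta,sa).mean(0))
for c,q in((t,ta),(s,sa)):
    Y=onplane(c,q,.012);print(Y,Y.mean(0))
d=np.load("top0.npy");K,T=t
for u,v in((387,205),(390,177),(379,234),(286,201),(170,218)):
    z=np.median(d[v-1:v+2,u-1:u+2]);p=T[:3,:3]@(np.linalg.inv(K)@[u,v,1]*z)+T[:3,3];print(u,v,p)
E
```

```text
[[ 0.5994 -0.2106  0.0698]
 [ 0.5905 -0.248   0.0657]
 [ 0.499  -0.2225  0.0642]
 [ 0.5082 -0.1871  0.0629]] [ 0.5493 -0.2171  0.0657]
[ 0.5499 -0.2188  0.062 ] -15.805710873374986 0.09595937180255013
[ 0.5519 -0.2173  0.062 ] -14.938503187911346 0.09804088539123142
[ 0.5661 -0.0091  0.0162]
[[ 0.6515  0.0862  0.012 ]
 [ 0.676  -0.0673  0.012 ]
 [ 0.4834 -0.1014  0.012 ]
 [ 0.4554  0.0492  0.012 ]] [ 0.5665 -0.0083  0.012 ]
[[ 0.6533  0.084   0.012 ]
 [ 0.6761 -0.0676  0.012 ]
 [ 0.4838 -0.0981  0.012 ]
 [ 0.4611  0.0453  0.012 ]] [ 0.5686 -0.0091  0.012 ]
387 205 [ 0.548  -0.2116  0.0625]
390 177 [ 0.612  -0.2273  0.0313]
379 234 [ 0.494  -0.2011  0.0241]
286 201 [ 0.5684 -0.0102  0.004 ]
170 218 [0.5262 0.2231 0.062 ]
```

Depth agrees with the triangulation: lip at z=0.031 is at the far end, kerb at 0.024 at the near end, pack top at 0.062. The pack is at (0.551,-0.218), its x axis at -15.4° in the world, and the tool is already aligned with it. The tray is at (0.5675,-0.009). I'm moving over the front part of the pack now.

```bash
python3 -m crank '[1,-0.5,-0.69,0,0, 1,-0.5,-0.69,0,0, 1,-0.5,-0.69,0,0, 1,-0.5,-0.69,0,0, 1,-0.5,-0.69,0,0, 1,-0.5,-0.69,0,0, 1,-0.5,-0.69,0,0, 1,-0.5,-0.69,0,0]' 25
python3 -m crank '[1,-0.618,-0.69,0.08,0, 1,-0.618,-0.69,0.08,0, 1,-0.618,-0.69,0.08,0, 1,-0.618,-0.69,0.08,0, 1,-0.618,-0.69,0.08,0, 1,-0.618,-0.69,0.08,0, 1,-0.618,-0.69,0.08,0, 1,-0.618,-0.69,0.08,0, 1,-0.618,-0.69,0.08,0, 1,-0.618,-0.69,0.08,0]' 25
python3 - <<'E'
from h import *
np.set_printoptions(precision=4,suppress=True)
s=get_state();print(s['clock'],s['tool_pos'],s['ee_rot'],s['joint_velocities'].max())
im,d=read_camera("wrist");cv2.imwrite("pics/w1.png",cv2.convertScaleAbs(im[:,:,::-1],alpha=1.8));np.save("w1.npy",d)
E
```

```text
clock: 1.1
tool_pos: [0.3157, 0.2011, 0.2312]
ee_rot: [-180.0, 0.0, 164.4]
ft_force: [0.7, 0.2, 0.1]
gripper_width: 1.001
finger_force: 0.0
clock: 2.35
tool_pos: [0.5216, -0.2092, 0.1909]
ee_rot: [180.0, -0.1, 164.7]
ft_force: [0.0, -0.6, 0.2]
gripper_width: 0.999
finger_force: 0.0
2.35 [ 0.5216 -0.2092  0.1909] [179.9688  -0.071  164.693 ] 0.43427227440918714
```

View pics/w1.png

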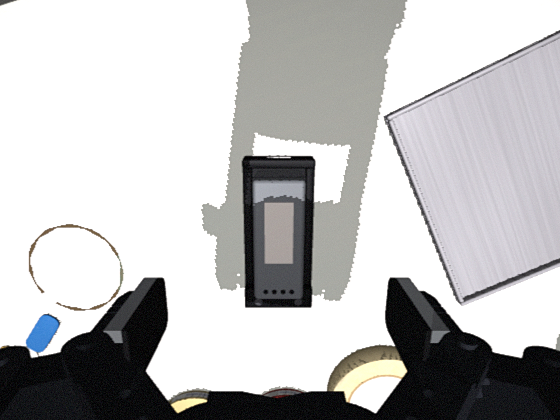

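Wrist view: the pack top spans (252,180)-(304,180) at the front to (256,299)-(303,299) at the rear. It is square to the image and sits near the middle between the fingers.

```bash
python3 - <<'E'
from h import *
np.set_printoptions(precision=4,suppress=True)
s=get_state();c=cam("wrist",s)
Y=onplane(c,[[252,180],[304,180],[303,299],[256,299]],.062)
M=R.from_euler('xyz',s['ee_rot'],degrees=True).as_matrix()
print(Y,((Y-s['tool_pos'])@M),((Y.mean(0)-s['tool_pos'])@M))
d=np.load("w1.npy");K,T=c
for u,v in((279,235),(279,190)):
    z=np.median(d[v-2:v+3,u-2:u+3]);print((T[:3,:3]@(np.linalg.inv(K)@[u,v,1]*z)+T[:3,3]))
E
```

```text
[[ 0.5003 -0.2221  0.062 ]
 [ 0.5105 -0.1849  0.062 ]
 [ 0.6065 -0.2098  0.062 ]
 [ 0.5963 -0.2469  0.062 ]] [[ 0.0169 -0.0183  0.1291]
 [ 0.0169  0.0204  0.1291]
 [-0.0822  0.0216  0.129 ]
 [-0.0822 -0.0169  0.129 ]] [-0.0326  0.0017  0.1291]
[ 0.5472 -0.2141  0.063 ]
[ 0.5127 -0.2047  0.0629]
```

Pack centre is 33 mm behind the TCP along the pack and 1.7 mm off in y. Going down and gripping.

```bash
python3 -m crank '[1,0,0.003,0.28,0, 1,0,0.003,0.28,0, 1,0,0.003,0.28,0, 1,0,0.003,0.32,0, 1,0,0.003,0.32,0, 1,0,0.003,0.32,0, 0.3,0,0.003,0.32,0, 0.3,0,0.003,0.32,0, 0.3,0,0.003,0.32,0, 0.3,0,0.003,0.32,0, 0.3,0,0.003,0.32,0, 0.3,0,0.003,0.32,0]' 30
```

```text
clock: 3.9
tool_pos: [0.5226, -0.2092, 0.032]
ee_rot: [-180.0, 0.0, 164.7]
ft_force: [-0.3, 1.4, 6.7]
gripper_width: 0.466
finger_force: 30.1
```

```bash
python3 -m crank '[0.3,-0.002,0,-0.004,0, 0.3,-0.004,0,-0.008,0, 0.3,-0.006,0,-0.012,0, 0.3,-0.008,0,-0.016,0, 0.3,-0.01,0,-0.02,0, 0.3,-0.012,0,-0.024,0, 0.3,-0.014,0,-0.028,0, 0.3,-0.016,0,-0.032,0, 0.3,-0.017,0,-0.034,0, 0.3,-0.017,0,-0.034,0]' 30
python3 - <<'E'
from h import *
im,d=read_camera("wrist");w=cv2.convertScaleAbs(im[:,:,::-1],alpha=2.5)
im,d2=read_camera("side");b=cv2.convertScaleAbs(cv2.resize(im[170:280,350:440,::-1],None,fx=3,fy=3),alpha=2)
o=np.zeros((330,400+270,3),np.uint8);o[:300,:400]=cv2.resize(w,(400,300));o[:,400:]=b;cv2.imwrite("pics/w2.png",o);np.save("w2.npy",d)
K,T=cam("wrist")
for v in(190,210,230,250,270):
    u=279;z=np.median(d[v-2:v+3,u-2:u+3]);print(v,(T[:3,:3]@(np.linalg.inv(K)@[u,v,1]*z)+T[:3,3]).round(4))
E
```

```text
clock: 5.15
tool_pos: [0.5306, -0.2115, 0.0484]
ee_rot: [-180.0, 0.0, 164.7]
ft_force: [-2.3, 1.0, -3.0]
gripper_width: 0.465
finger_force: 30.9
190 [ 0.4981 -0.2015  0.0243]
210 [ 0.5101 -0.2047  0.0145]
230 [ 0.5094 -0.2048  0.0462]
250 [ 0.5116 -0.2055  0.0622]
270 [ 0.5135 -0.2061  0.075 ]
```

View pics/w2.png

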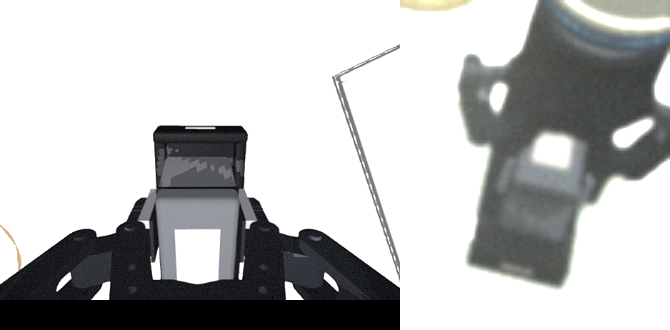

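The pack is tipped: its front face leans back in the wrist picture, with seat visible under it at about (200,185). A scan down that column will give tilt and front-edge height.

```bash
python3 - <<'E'
from h import *
d=np.load("w2.npy");K,T=cam("wrist");ax=np.array([.9645,-.264])
v=np.arange(200,400,6);u=265
for w in v:
    z=np.median(d[w,u-3:u+4]);p=T[:3,:3]@(np.linalg.inv(K)@[u,w,1]*z)+T[:3,3];print(w,(1e3*((p[:2]-[.553,-.2165])@ax)).round(1),(p[2]*1e3).round(1),end=' | ')
E
```

```text
200 -51.5 21.8 | 206 -46.3 13.8 | 212 -43.3 14.1 | 218 -40.0 13.5 | 224 -46.0 40.9 | 230 -45.3 46.5 | 236 -44.3 50.9 | 242 -43.6 55.9 | 248 -43.1 60.8 | 254 -42.4 64.9 | 260 -41.7 68.7 | 266 -41.4 73.1 | 272 -40.9 76.7 | 278 -39.9 79.2 | 284 -38.3 80.2 | 290 -36.4 80.9 | 296 -33.8 80.2 | 302 -31.3 79.9 | 308 -28.8 79.5 | 314 -26.1 78.8 | 320 -23.4 78.2 | 326 -21.0 78.3 | 332 -18.6 78.3 | 338 -15.3 77.2 | 344 -12.7 76.9 | 350 -10.0 76.7 | 356 -7.6 77.0 | 362 -4.0 75.7 | 368 -1.6 75.9 | 374 1.5 75.4 | 380 5.2 74.3 | 386 7.6 74.7 | 392 11.3 73.7 | 398 -32.7 123.6 |
```

Tilt is 0.144 rad with the front lower edge about 9 mm above the kerb and the tongue against the lip. Next I firm up the grip and draw it forward 40 mm.

```bash
python3 -m crank '[0.3,0,0,0,0, 0.3,0.01,0,0,0, 0.3,0.02,0,0,0, 0.3,0.03,0,0,0, 0.3,0.04,0,0,0, 0.3,0.05,0,0,0, 0.3,0.06,0,0,0, 0.3,0.07,0,0,0, 0.3,0.08,0,0,0, 0.3,0.08,0,0,0]' 60
python3 -m crank '[0.3,0,0,-0.02,0, 0.3,0,0,-0.04,0, 0.3,0,0,-0.07,0, 0.3,0,0,-0.11,0, 0.3,0,0,-0.15,0, 0.3,0,0,-0.2,0, 0.3,0,0,-0.2,0, 0.3,0,0,-0.2,0]' 60
python3 - <<'E'
from h import *
im,d=read_camera("wrist");w=cv2.convertScaleAbs(im[:,:,::-1],alpha=2.5)
im,d2=read_camera("side");b=cv2.convertScaleAbs(im[:,:,::-1],alpha=1.8)
o=np.zeros((300,800,3),np.uint8);o[:,:400]=cv2.resize(w,(400,300));o[:,400:]=cv2.resize(b,(400,300));cv2.imwrite("pics/w3.png",o)
s=get_state();K,T=cam("wrist",s);ax=np.array([.9645,-.264])
v=np.arange(200,400,8);u=265
for w in v:
    z=np.median(d[w,u-3:u+4]);p=T[:3,:3]@(np.linalg.inv(K)@[u,w,1]*z)+T[:3,3];print(w,(1e3*((p[:2]-s['tool_pos'][:2])@ax)).round(1),((p[2]-s['tool_pos'][2])*1e3).round(1),end=' | ')
E
```

```text
clock: 6.5
tool_pos: [0.4914, -0.2007, 0.0482]
ee_rot: [180.0, -0.0, 164.7]
ft_force: [0.5, -0.1, -2.9]
gripper_width: 0.455
finger_force: 65.8
clock: 7.5
tool_pos: [0.4916, -0.2007, 0.1482]
ee_rot: [-180.0, -0.0, 164.7]
ft_force: [0.0, -0.1, -2.2]
gripper_width: 0.458
finger_force: 66.0
200 3.1 -147.9 | 208 3.5 -125.5 | 216 9.3 -124.0 | 224 -22.9 -8.0 | 232 -21.7 -1.1 | 240 -20.9 6.0 | 248 -20.0 11.9 | 256 -19.4 18.2 | 264 -18.6 23.5 | 272 -17.8 28.1 | 280 -16.7 31.7 | 288 -13.7 31.7 | 296 -10.5 31.3 | 304 -7.3 31.0 | 312 -3.8 30.4 | 320 -0.3 29.8 | 328 2.7 30.0 | 336 6.0 30.0 | 344 9.9 29.1 | 352 14.0 28.0 | 360 17.9 27.5 | 368 21.8 27.0 | 376 25.6 26.7 | 384 29.8 26.2 | 392 34.0 25.6 |
```

View pics/w3.png

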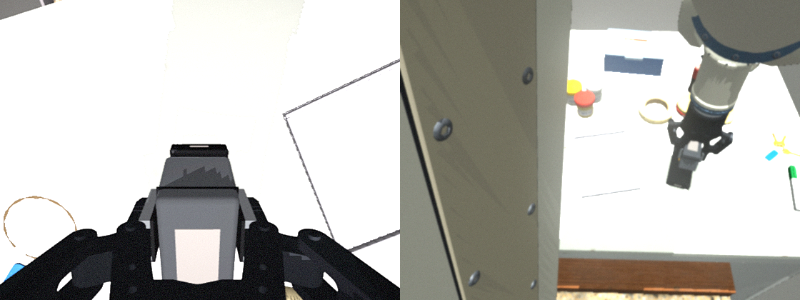

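The pack is free and held at about 0.13 rad tilt with no slip in height. Moving over the tray (wrist view: tray at right; the charger is left below).

```bash
python3 -m crank '[0.3,0.003,0.08,0,0, 0.3,0.006,0.16,0,0, 0.3,0.009,0.24,0,0, 0.3,0.012,0.32,0,0, 0.3,0.015,0.38,0,0, 0.3,0.015,0.41,0,0, 0.3,0.015,0.41,0,0, 0.3,0.015,0.41,0.08,0, 0.3,0.015,0.41,0.14,0, 0.3,0.015,0.41,0.18,0, 0.3,0.015,0.41,0.21,0, 0.3,0.015,0.41,0.21,0, 0.3,0.015,0.41,0.21,0]' 60
```

```text
clock: 9.22
tool_pos: [0.5394, -0.0015, 0.0439]
ee_rot: [180.0, 0.1, 164.6]
ft_force: [-0.5, 0.1, -1.7]
gripper_width: 0.457
finger_force: 66.1
```

```bash
python3 -m crank '[0.3,0,0,0,0, 0.3,0,0,0,0, 0.3,0,0,0.006,0, 0.3,0.001,0,0.012,0, 0.3,0.003,0,0.018,0, 0.3,0.005,0,0.024,0, 0.3,0.007,0,0.03,0, 0.3,0.009,0,0.036,0, 0.3,0.011,0,0.041,0, 0.3,0.011,0,0.041,0, 0.3,0.011,0,0.041,0]' 25
python3 - <<'E'
from h import *
im,d=read_camera("wrist");w=cv2.convertScaleAbs(im[:,:,::-1],alpha=2)
cv2.imwrite("pics/w4.png",w)
s=get_state();K,T=cam("wrist",s);ax=np.array([.9645,-.264])
v=np.arange(208,400,12);u=265
for w in v:
    z=np.median(d[w,u-3:u+4]);p=T[:3,:3]@(np.linalg.inv(K)@[u,w,1]*z)+T[:3,3];print(w,(1e3*((p[:2]-s['tool_pos'][:2])@ax)).round(1),((p[2])*1e3).round(1),end=' | ')
E
```

```text
clock: 10.6
tool_pos: [0.5324, 0.0006, 0.023]
ee_rot: [-180.0, -0.1, 164.7]
ft_force: [-6.8, 1.0, 8.6]
gripper_width: 0.455
finger_force: 68.1
208 -26.9 4.1 | 220 -21.3 4.4 | 232 -19.1 14.3 | 244 -19.1 28.4 | 256 -18.9 40.0 | 268 -18.7 49.9 | 280 -16.1 53.6 | 292 -11.5 53.3 | 304 -7.1 53.6 | 316 -2.2 53.3 | 328 2.5 53.4 | 340 7.4 53.3 | 352 12.0 53.7 | 364 17.8 52.8 | 376 22.8 53.1 | 388 27.8 53.4 |
```

The pack's top is level at z≈0.053 and its front bottom edge reads on the tray floor. Releasing and backing off upward.

```bash
python3 -m crank '[0.55,0,0,0,0, 0.8,0,0,0,0, 1,0,0,0,0, 1,0,0,0,0, 1,0,0,0,0, 1,0,0,-0.06,0, 1,0,0,-0.12,0, 1,0,0,-0.2,0, 1,0,0,-0.3,0, 1,0,0,-0.3,0, 1,0,0,-0.3,0, 1,0,0,-0.3,0]' 25
python3 - <<'E'
from h import *
im,d=read_camera("wrist");w=cv2.convertScaleAbs(im[:,:,::-1],alpha=1.5)
im,d2=read_camera("top");b=cv2.convertScaleAbs(im[:,:,::-1],alpha=1.8)
o=np.zeros((300,800,3),np.uint8);o[:,:400]=cv2.resize(w,(400,300));o[:,400:]=cv2.resize(b,(400,300));cv2.imwrite("pics/w5.png",o);np.save("w5.npy",d)
E
```

```text
clock: 12.15
tool_pos: [0.5326, 0.0003, 0.1713]
ee_rot: [-180.0, -0.1, 164.7]
ft_force: [-0.3, 0.5, -0.6]
gripper_width: 0.995
finger_force: 0.0
```

View pics/w5.png

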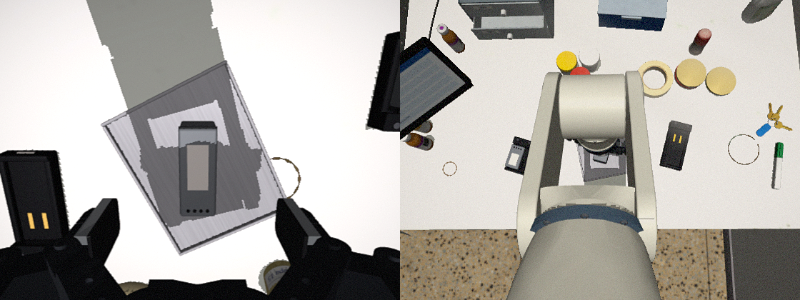

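Wrist view shows the pack upright in the tray, its top from (180,129)-(217,129) to (182,215)-(216,215). The short pack is still in its charger. I'll check the position.

```bash
python3 - <<'E'
from h import *
c=cam("wrist");q=np.array([[180,129],[217,129],[216,215],[182,215]])*1.4
m=onplane(c,q,.052).mean(0);print(m, m[:2]-[.5675,-.009])
d=np.load("w5.npy");K,T=c
for u,v in q.mean(0).astype(int)+[[0,-35],[0,0],[0,35]]:
    print((T[:3,:3]@(np.linalg.inv(K)@[u,v,1]*np.median(d[v-2:v+3,u-2:u+3]))+T[:3,3]).round(4))
print(np.linalg.norm(get_state()['joint_velocities']));print(close_job())
E
```

```text
[ 0.56180195 -0.0064034   0.052     ] [-0.00569805  0.0025966 ]
[0.5323 0.0014 0.0527]
[ 0.5585 -0.0057  0.0528]
[ 0.5865 -0.0134  0.0524]
0.31656454461558076
the job is handed in; nothing more can be done
None
```

The longer pack was tipped, drawn out of its charger and now stands upright about 6 mm from the tray's centre; the shorter pack was left in its charger, and I handed the job in at about 12 s, though no verdict came back.

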